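# Close the cocktail shaker, then take off only its cap and keep it in hand

## Robot

A 6-joint arm with a two-finger parallel gripper is mounted at the origin on a cart in front of the work surface, level with it; the furniture and walls round the work are solid. World frame = base frame: x ahead of the robot, y to its left, z up, the work surface at z = 0. Lengths are in m, angles in degrees, forces in N, time in s.
With the tool pointing down it reaches from about 0.4 to 0.925 m from the base axis. Payload 3.4 kg.
Tool frame: the origin (TCP) lies midway between the tips of the shut fingers; the grasp point (between the pads) lies 19 mm behind it (manip.tcp_to_grasp is the distance from the TCP to the grasp point, in m); z points along the fingers, y is the direction in which the jaws open and shut (so a half turn about z gives the same grasp; the last joint's range is limited). The gripper opens to 85 mm and grips with 20 to 120 N. Pads are 22 mm wide; open, the fingers measure 114 mm over their backs; the gripper's body (76 mm by 85 mm) begins 54 mm behind the grasp point. The pads swing forward as they close: fully open they stand 13 mm farther back than shut.
Start: joints at [-72.794, 17.578, 86.31, -0, 76.112, -4.211], TCP at [0.21, -0.535, 0.196] pointing down, gripper open.
Joint ranges: [-179.03, 179.03], [-60, 130.46], [8.19, 133.38], [-81.62, 261.62], [5.75, 156.47], [-153.77, 153.77]. Speed limits (degrees/s): [147.25, 147.25, 180, 180, 180, 180].

## Interface

Orientations are given as a 3x3 rotation matrix whose columns are the frame's x, y, z axes.
In Python, from rig import manip gives the robot as it stands. The module is installed in compiled form; this text tells all that it offers.
- The arm moves only by the shell command python3 -m crank 'ROWS'. ROWS is JSON, a list of rows, each a list of 7 numbers: the shift along the tool's x, y, z in mm, then the turn, a rotation vector about the tool's x, y, z in rad, then the opening, from 0 (shut) to 1 (fully open). A call has 1 to 5 rows; each row shifts and turns the commanded pose from where the row before left it, along the tool's axes as they then stand; what a row does not reach is not made up. A row lasts 1/12 s, in which the tool goes at most 41.7 mm and 7.16 degrees, less where a joint would pass 70% of its speed; a pose out of reach is approached as far as the arm can. A call with a gripper value outside its range is refused whole. The fingers move at their own pace and stop on an object; the grip force is fixed at half the most. Time passes only in rows, so rows that do not move let the fingers close. It gives the time, the measured TCP pose, the force and the opening at its end, in the units of the state.
- manip.read_state(): the state, without advancing time (a new reading comes with each control period).
- manip.snapshot(name): name is "scene" or "top"; returns a dict with "color" (420x560x3 uint8, blue, green, red), "vertical_fov" (degrees; the focal length in pixels is half the picture's height over the tangent of half this angle, whatever the lens; pixels are square), "cx", "cy" (the principal point, pixels), "extrinsics" (4x4, takes a point from camera to world coordinates). Camera axes: x right, y up, looking along -z (the intrinsics and any distortion apply to the point x, -y, -z); pixel columns grow to the right and rows downward; lengths in m; the calibration is good to about 2 mm. A picture is of the moment at which its call begins. There is no depth.
- manip.job_done(): hands the job in, once; it reports no verdict.
The state is a dict: "t": time; "qpos": joint angles; "dq": joint speeds; "effort": joint torques, N m; "ee_pos": TCP position; "orientation": TCP orientation; "ft_force": force on the tool from outside, world axes, zero at the start; "moment": the same for the moment, N m; "grip_width": opening from 0.0 (shut) to 1.0 (fully open).
Only numpy, scipy, OpenCV 4.12 (cv2) and the standard library are available. Lean on these libraries where they do the work, as an engineer would, in place of code of your own. Each camera call takes 0.05 s, during which the arm holds its last target. There are 200 camera calls.

## Task

Close the cocktail shaker: take the strainer top from the worktop with its cap still on, lower it into the mouth of the shaker tin and press it home with a light push until you feel it stop on the rim. Then lift off the cap alone, so that the drink can be poured through the strainer: the strainer top stays fully home, and the tin stays standing where it is. Finish while holding the cap upright in the gripper about 10 cm above its seat, touching nothing else, and leave the glasses, the spoon and the salt shaker alone.

Things in the scene. Friction and masses are not known exactly. Their poses are not given: they have to be found in the camera images.
- tin: Loose brushed-steel shaker tin, open at the top, 116 mm tall, about 51 mm across the foot widening to 68 mm across the rim; clear mouth about 60 mm across with walls 3 mm thick, hollow to 8 mm above its foot. Weighs about 0.4 kg. Stands upright; origin at the centre of its underside, z up.
- tin_mouth (a point): Centre of the tin's mouth, level with the rim, 116 mm above the tin's underside.
- strainer: Loose steel strainer top of the shaker (inner lid), round, about 0.16 kg, cap on it, standing on the worktop; origin at the centre of its underside, z up. Skirt 56 mm across at height 0-16 mm, narrowed to 49 mm at the foot, goes inside the tin's mouth (2 mm play all round); bead 69 mm across at 16-19 mm comes to rest on the tin's rim, origin then 100 mm above the tin's underside.
- strainer_band (a point): Centre of the strainer's upright grip band: 64 mm across, from 19 to 33 mm above its origin; this point lies at 26 mm. Gripping it carries strainer and cap together. Below it the bead juts out 2.5 mm; above it a shoulder narrows to a ledge at 38 mm, whence a neck 36 mm across with a pierced top, hidden under the cap, rises to 54 mm.
- cap: Loose steel cap (outer lid), about 0.07 kg: a round cup upside down, 45 mm across, 26 mm tall, top slightly domed; inside 40 mm across, 20 mm deep. Sits over the strainer's neck with about 2 mm play, rests on the ledge, not fastened: gripping the cap lifts the cap only. Origin at the centre of its lower rim, 38 mm above the strainer's origin when on; z up.
- tumbler: Clear drinking glass, 80 mm across, 91 mm tall, standing at the back of the worktop; to be left alone. Origin at the centre of its underside.
- tumbler_2: A second clear glass, 77 mm across, 89 mm tall, next to the first; to be left alone. Origin at the centre of its underside.
- teaspoon: Steel teaspoon, 130 mm long, lying on the worktop; to be left alone. Origin at its middle, on the underside.
- salt_shaker: Glass salt shaker with a grey top, 44 mm across, 90 mm tall; to be left alone. Origin at the centre of its underside.
Things that resemble listed ones, but are neither listed nor needed, are in the scene too. Leave any green or purple look-alike of the strainer alone.

How it is judged:
By the outcome, as a careful person would: the job done as asked, in the order asked, and still so for the second after the job is handed in, while the arm keeps its last pose, push and grip.
It also fails if it takes over 51 s, if anything falls off the work surface, if the arm or the gripper's body presses on something with over 40 N, if the wrist force passes 120 N, or if a joint passes its speed limit or range.

## Working session

There is one attempt and no reset: what is moved stays moved. The work goes in short steps, Python scripts to look and compute and a shell command to move; the robot and the scene stay as the last step left them, time stands still between calls to the robot, and variables do not carry over. Pictures are saved under pics/ and viewed, about 8 in all and at most 12, crops included, and the job is handed in when it is done.

```bash
mkdir -p pics
python3 - <<'E'
from rig import manip
import cv2, numpy as np
print(manip.read_state(), manip.tcp_to_grasp)
for n in("scene","top"):
    s=manip.snapshot(n); cv2.imwrite(f"pics/{n}0.png",s["color"]); print(n,{k:v for k,v in s.items() if k!="color"})
    np.savez(f"pics/{n}0.npz",**s)
E
```

```text
{'t': 0.0, 'qpos': array([-7.27956086e+01,  1.76222861e+01,  8.63843912e+01,  1.11231964e-03,
        7.61114170e+01, -4.21050369e+00]), 'dq': array([ 0.03964887, -0.02992604,  0.04046687,  0.01581176,  0.07341146,
        0.03889096]), 'effort': array([ 5.03411320e-04, -4.57550597e+01, -2.51916271e+01, -5.50634559e-04,
        1.30253937e-02,  2.40805882e-06]), 'ee_pos': array([ 0.20970322, -0.53455897,  0.19487756]), 'orientation': array([[ 9.30962687e-01,  3.65113852e-01, -5.91641578e-04],
       [ 3.65114292e-01, -9.30960609e-01,  1.97448292e-03],
       [ 1.70116062e-04, -2.05418672e-03, -9.99997876e-01]]), 'ft_force': array([-0.3797861 ,  0.44617074, -0.21488507]), 'moment': array([ 0.01739413, -0.0264901 ,  0.03534572]), 'grip_width': 0.9998999512418739} 0.0187
scene {'vertical_fov': 48.60225212635247, 'cx': 282.71749129205625, 'cy': 207.8485710181784, 'extrinsics': array([[-0.88559026,  0.23641005, -0.39980018,  0.17754568],
       [-0.46408001, -0.41523694,  0.78243723,  0.66990028],
       [ 0.01896422,  0.87845806,  0.47744297,  0.54906192],
       [ 0.        ,  0.        ,  0.        ,  1.        ]])}
top {'vertical_fov': 50.344571732879174, 'cx': 276.18806537345233, 'cy': 204.4557579354684, 'extrinsics': array([[-2.48271906e-02,  9.83162826e-01, -1.81037202e-01,
         3.53439204e-01],
       [-9.99682598e-01, -2.51916785e-02,  2.86066114e-04,
        -9.21924191e-02],
       [-4.27938140e-03,  1.80986842e-01,  9.83476207e-01,
         1.08805012e+00],
       [ 0.00000000e+00,  0.00000000e+00,  0.00000000e+00,
         1.00000000e+00]])}
```

View pics/scene0.png

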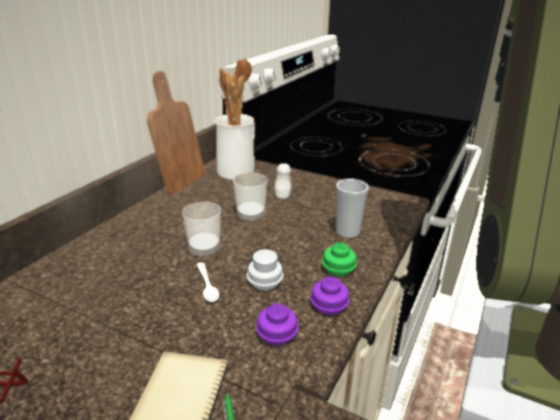

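View pics/top0.png

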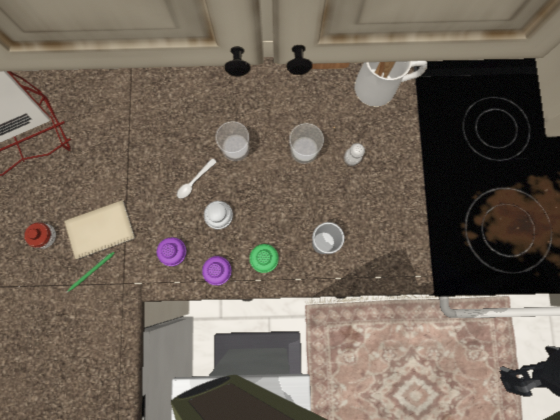

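Candidates for the strainer, by scene and top pixel:

| Candidate | Scene | Top |
|---|---|---|
| Steel, with cap | (265,268) | (218,214) |
| Purple | (278,322) | (171,251) |
| Purple | (330,294) | (217,270) |
| Green | (340,258) | (264,258) |

I choose the steel one. The tin is at scene (350,207) and top (328,237). I'll check both in a close crop.

Run:
```python
import cv2, numpy as np
a=cv2.imread("pics/scene0.png")[165:305,235:385]; b=cv2.imread("pics/top0.png")[185:285,190:350]
a=cv2.resize(a,None,fx=4,fy=4,interpolation=cv2.INTER_CUBIC)[:, :]; b=cv2.resize(b,None,fx=5,fy=5,interpolation=cv2.INTER_CUBIC)
cv2.imwrite("pics/ca.png",a); cv2.imwrite("pics/cb.png",b)
```

```text
(no output)
```

View pics/ca.png

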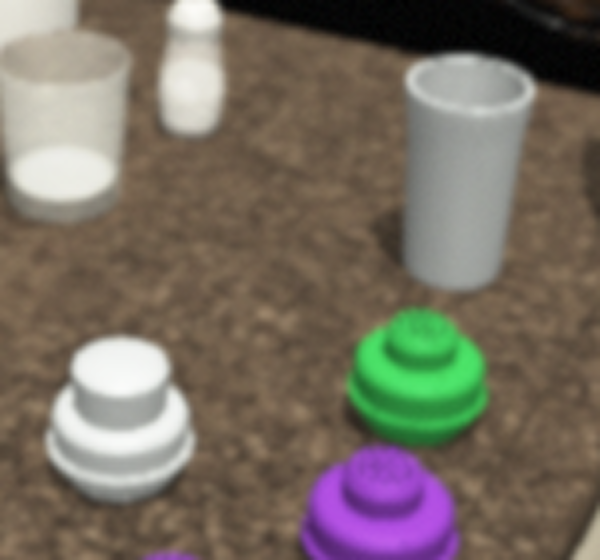

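View pics/cb.png

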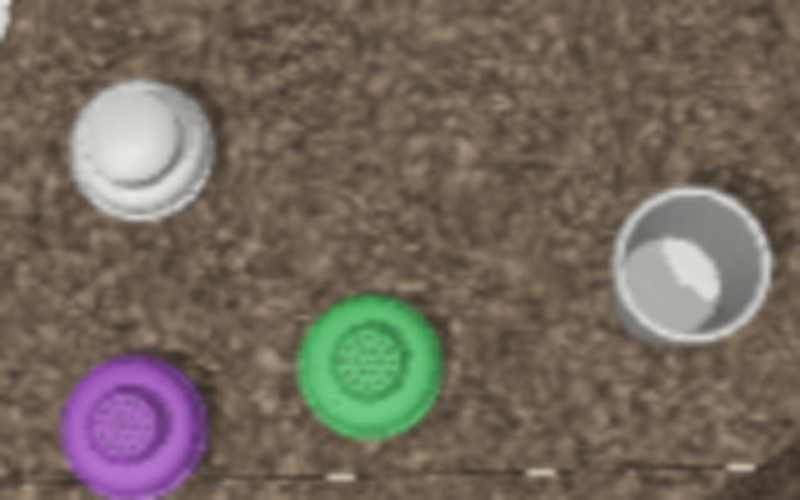

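The crops show one steel strainer with its cap on, at crop (120,420) in the scene view and (142,150) in the top view. The green and purple ones are capless. The tin is open, with its rim at (469,84) and (692,266). Now I'll measure both in both views.

```bash
cat > h.py <<'E'
import cv2, numpy as np
def cam(s):
    f=210/np.tan(np.radians(float(s["vertical_fov"]))/2); return f,float(s["cx"]),float(s["cy"]),np.asarray(s["extrinsics"])
def ray(s,p):
    f,cx,cy,E=cam(s); d=E[:3,:3]@np.array([(p[0]-cx)/f,-(p[1]-cy)/f,-1]); return E[:3,3],d/np.linalg.norm(d)
def onz(s,p,z):
    o,d=ray(s,p); return o+d*(z-o[2])/d[2]
def proj(s,P):
    f,cx,cy,E=cam(s); q=E[:3,:3].T@(np.asarray(P)-E[:3,3]); return np.array([cx+f*q[0]/-q[2],cy-f*q[1]/-q[2]])
def tri(s1,p1,s2,p2):
    o1,d1=ray(s1,p1);o2,d2=ray(s2,p2); A=np.stack([d1,-d2],1); k=np.linalg.lstsq(A,o2-o1,rcond=None)[0]
    a,b=o1+k[0]*d1,o2+k[1]*d2; return (a+b)/2,np.linalg.norm(a-b)
def blob(img,c,box,vmin=95,smax=45):
    x0,y0,x1,y1=box; h=cv2.cvtColor(img[y0:y1,x0:x1],cv2.COLOR_BGR2HSV)
    m=((h[...,1]<smax)&(h[...,2]>vmin)).astype(np.uint8)
    m=cv2.morphologyEx(m,cv2.MORPH_CLOSE,np.ones((5,5))); cs,_=cv2.findContours(m,cv2.RETR_EXTERNAL,cv2.CHAIN_APPROX_NONE)
    k=max(cs,key=cv2.contourArea); return k.reshape(-1,2)+[x0,y0]
E
python3 - <<'E'
from h import *
T=np.load("pics/top0.npz");S=np.load("pics/scene0.npz")
for n,s,box in(("strT",T,(195,190,245,240)),("strS",S,(240,240,292,295)),("tinT",T,(305,215,350,265)),("tinS",S,(330,172,375,242))):
    k=blob(s["color"],None,box); e=cv2.fitEllipse(k.astype(np.float32)); print(n,len(k),k.min(0),k.max(0),np.round(e[0],1),np.round(e[1],1),round(e[2]))
h=lambda s,p,z:np.round(onz(s,p,z)*1000,1)
print("hand str",h(T,(218,214.6),.0175),h(S,(265,275),.0175))
print("hand tin",h(T,(328,237.8),.116),h(S,(352.1,186),.116), tri(T,(328,237.8),S,(352.1,186)))
# cap top
print("cap top",h(T,(215.9,212.4),.064),h(S,(265,257),.064),tri(T,(215.9,212.4),S,(265,257)))
print("scales",np.linalg.norm(h(T,(312.5,238),.116)-h(T,(344,238),.116)))
E
```

```text
strT 83 [203 200] [232 229] [217.8 214.7] [28.4 28.8] 87
strS 112 [246 249] [283 290] [264.5 269.7] [36.  41.1] 0
tinT 94 [312 222] [344 253] [327.5 237.9] [31.2 33.4] 56
tinS 152 [336 178] [368 237] [350.2 205.1] [31.3 66.8] 6
hand str [529.1  49.3  17.5] [528.5  50.7  17.5]
hand tin [ 455.6 -203.6  116. ] [ 456.2 -200.7  116. ] (array([ 0.45636069, -0.20358   ,  0.11461686]), np.float64(0.001357088234147603))
cap top [526.8  48.   64. ] [524.6  57.5  64. ] (array([0.52853804, 0.04920866, 0.05746602]), np.float64(0.0014052828107810663))
scales 68.62361109705608
```

The two views agree to within 2–3 mm: strainer at about (0.529, 0.050), tin at about (0.456, -0.203) with a measured rim height of 0.115 (nominal 0.116) and a rim width of 68.6 mm. The jaws will go along world y, so I first turn the tool by +0.374 rad and then travel.

```bash
python3 -m crank '[[0,0,0,0,0,0.122,1],[0,0,0,0,0,0.122,1],[0,0,0,0,0,0.122,1],[0,0,0,0,0,0.006,1]]'
python3 -m crank '[[10,-18,0,0,0,0,1],[20,-36,0,0,0,0,1],[20,-36,0,0,0,0,1],[20,-36,0,0,0,0,1],[20,-36,0,0,0,0,1]]'
python3 -m crank '[[20,-36,0,0,0,0,1],[20,-36,0,0,0,0,1],[20,-36,0,0,0,0,1],[20,-36,0,0,0,0,1],[20,-36,0,0,0,0,1]]'
```

```text
t: 0.43
ee_pos: [0.2098, -0.5349, 0.1953]
orientation: [[1.0, -0.001, -0.0], [-0.001, -1.0, 0.001], [-0.0, -0.001, -1.0]]
ft_force: [-1.0, 0.6, 0.6]
grip_width: 1.002
t: 0.85
ee_pos: [0.2999, -0.3714, 0.1955]
orientation: [[1.0, 0.004, -0.0], [0.004, -1.0, 0.001], [-0.0, -0.001, -1.0]]
ft_force: [1.3, -0.4, 0.8]
grip_width: 0.996
t: 1.27
ee_pos: [0.3996, -0.191, 0.1958]
orientation: [[1.0, 0.005, 0.0], [0.005, -1.0, -0.0], [0.0, 0.0, -1.0]]
ft_force: [0.2, -0.5, -0.7]
grip_width: 1.001
```

```bash
python3 -m crank '[[20,-36,0,0,0,0,1],[20,-36,0,0,0,0,1],[20,-36,0,0,0,0,1],[20,-36,0,0,0,0,1],[20,-36,0,0,0,0,1]]'
python3 -m crank '[[18,-35,0,0,0,0,1],[8,-19,0,0,0,0,1],[0,0,30,0,0,0,1],[0,0,30,0,0,0,1],[0,0,25,0,0,0,1]]'
python3 -m crank '[[0,0,0,0,0,0,1],[0,0,0,0,0,0,1]]'
python3 - <<'E'
from rig import manip
from h import *
for n in("scene","top"):
    s=manip.snapshot(n); np.savez(f"pics/{n}1.npz",**s); print(n,proj(s,(.5288,.0497,.019)))
    if n=="scene":a=s["color"][140:320,180:350]; cv2.imwrite("pics/s1.png",cv2.resize(a,None,fx=3.3,fy=3.3,interpolation=cv2.INTER_CUBIC))
print(manip.read_state()["ee_pos"])
E
```

```text
t: 1.68
ee_pos: [0.4994, -0.0107, 0.1958]
orientation: [[1.0, 0.006, -0.0], [0.006, -1.0, -0.0], [-0.0, 0.0, -1.0]]
ft_force: [0.5, -0.7, 0.2]
grip_width: 0.992
t: 2.1
ee_pos: [0.5246, 0.0422, 0.1094]
orientation: [[1.0, 0.007, -0.0], [0.007, -1.0, -0.0], [-0.0, 0.0, -1.0]]
ft_force: [-0.8, -0.7, -0.7]
grip_width: 1.001
t: 2.27
ee_pos: [0.5234, 0.0414, 0.1096]
orientation: [[1.0, 0.004, -0.004], [0.004, -1.0, 0.0], [-0.004, -0.0, -1.0]]
ft_force: [0.2, -0.5, 0.4]
grip_width: 1.001
scene [265.09566158 274.03790084]
top [217.7596212 214.6253329]
[0.52604783 0.04114465 0.11202322]
```

View pics/s1.png

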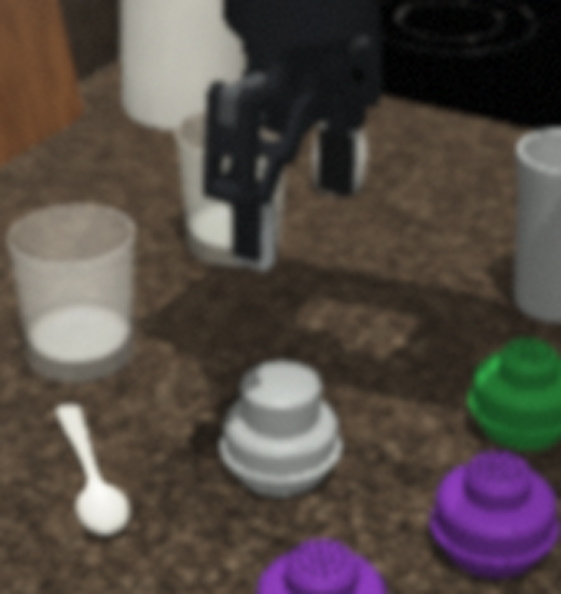

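The open gripper is above the strainer and slightly towards -y. The fingers' pads reach down to the tips, and the strainer with its cap is at crop (280,425). The pads must sit above the bead, so the closed tips should end at z of about 22 mm. At a 64 mm opening the pads stand about 6 mm back, so TCP z goes to about 16 mm.

```bash
python3 -m crank '[[3,-8,15,0,0,0,1],[0,0,25,0,0,0,1],[0,0,25,0,0,0,1],[0,0,20,0,0,0,1],[0,0,10,0,0,0,1]]'
python3 -m crank '[[0,0,0,0,0,0,1],[0,0,0,0,0,0,1]]'
python3 - <<'E'
from rig import manip
from h import *
s=manip.snapshot("scene"); np.savez("pics/scene2.npz",**s); a=s["color"][180:310,200:340]; cv2.imwrite("pics/s2.png",cv2.resize(a,None,fx=4,fy=4,interpolation=cv2.INTER_CUBIC))
E
```

```text
t: 2.78
ee_pos: [0.5284, 0.049, 0.0156]
orientation: [[1.0, 0.002, 0.001], [0.002, -1.0, 0.0], [0.001, -0.0, -1.0]]
ft_force: [-1.0, 0.4, 0.1]
grip_width: 0.998
t: 2.95
ee_pos: [0.529, 0.0491, 0.0169]
orientation: [[1.0, 0.002, 0.002], [0.002, -1.0, 0.0], [0.002, -0.0, -1.0]]
ft_force: [0.2, 0.2, -0.9]
grip_width: 1.0
```

View pics/s2.png

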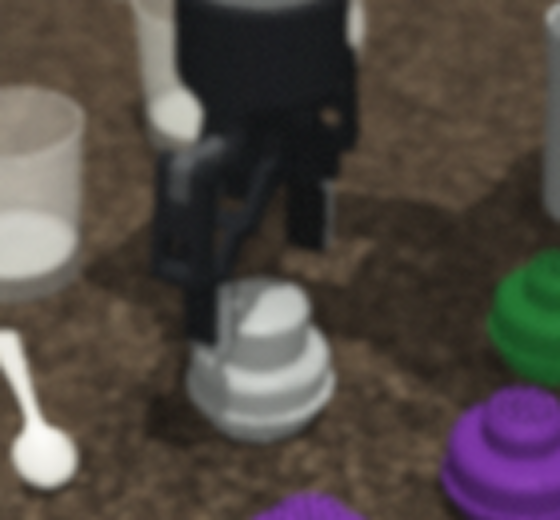

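Run:
```python
from h import *
s=np.load("pics/scene2.npz")
for y in(.0925,.1065,.0075,-.007):
  for x in(.518,.540): print(y,x,(proj(s,(x,y,.029))-[200,180])*4)
print((proj(s,(.5288,.0497,.064))-[200,180])*4,(proj(s,(.5288,.0497,.0175))-[200,180])*4)
```

```text
0.0925 0.518 [234.30446308 415.3085987 ]
0.0925 0.54 [192.41659568 400.69473401]
0.1065 0.518 [218.37652049 432.4474001 ]
0.1065 0.54 [176.106476   417.46085522]
0.0075 0.518 [322.71147943 320.18078874]
0.0075 0.54 [283.0268587  307.55117143]
-0.007 0.518 [336.50815731 305.33527302]
-0.007 0.54 [297.1799201  293.00241596]
[260.46796515 297.00632064] [260.37987414 378.72318358]
```

The tips appear about 40 mm higher than the stated TCP would put them. I'll check this against the first hover picture and a fresh one before closing.

Run:
```python
from h import *
from rig import manip
st=manip.read_state(); print(st["ee_pos"],st["qpos"],st["ft_force"])
s=np.load("pics/scene1.npz")
print("s1 near tip predicted (crop px)",[(proj(s,(.526+dx,.042+.0425,.124))-[180,140])*3.3 for dx in(-.011,.011)],"far",[(proj(s,(.526+dx,.042-.0425,.124))-[180,140])*3.3 for dx in(-.011,.011)])
n=manip.snapshot("scene"); np.savez("pics/scene3.npz",**n); o=np.load("pics/scene2.npz")["color"]
print("diff",np.abs(n["color"].astype(int)-o).mean())
t=manip.snapshot("top"); np.savez("pics/top3.npz",**t)
A=cv2.resize(t["color"][150:290,140:300],None,fx=4,fy=4,interpolation=cv2.INTER_CUBIC); cv2.imwrite("pics/t3.png",A)
for P in((.529,.0925,.029),(.529,.0075,.029),(.529,.05,.029)): print((proj(t,P)-[140,150])*4)
```

```text
[0.52953189 0.04915426 0.01731553] [7.50697841e-01 2.56212284e+01 1.04305186e+02 2.25300067e-03
 4.99076080e+01 9.06454147e+01] [ 0.20499746 -0.09042128 -0.50620798]
s1 near tip predicted (crop px) [array([271.0239357 , 321.36089601]), array([234.6077564 , 310.37598933])] far [array([346.46370966, 251.03318325]), array([312.0658967 , 241.59688937])]
diff 0.9865419501133786
[237.57037331 257.32727642]
[379.07969142 253.76056774]
[308.32583384 255.54390188]
```

View pics/t3.png

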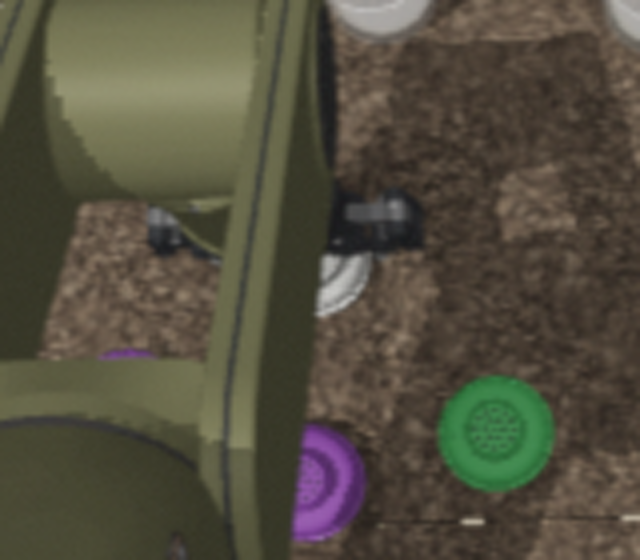

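The top view fits the TCP in x and y, but the scene view puts the open tips about 36 mm higher than nominal, near the cap's top. A gentle closing will settle it. The width will read about 0.75 on the band, 0.81 on the bead and 0.53 on the cap.

```bash
for i in 1; do python3 -m crank '[[0,0,0,0,0,0,0.85]]'; python3 -m crank '[[0,0,0,0,0,0,0.7]]';  python3 -m crank '[[0,0,0,0,0,0,0.7],[0,0,0,0,0,0,0.7],[0,0,0,0,0,0,0.7]]'; done
python3 - <<'E'
from h import *
from rig import manip
s=manip.snapshot("scene"); np.savez("pics/scene4.npz",**s); a=s["color"][180:310,200:340]; cv2.imwrite("pics/s4.png",cv2.resize(a,None,fx=4,fy=4,interpolation=cv2.INTER_CUBIC))
E
```

```text
t: 3.18
ee_pos: [0.5292, 0.0492, 0.0172]
orientation: [[1.0, 0.002, 0.003], [0.002, -1.0, 0.0], [0.003, -0.0, -1.0]]
ft_force: [-0.5, -0.2, -0.5]
grip_width: 0.887
t: 3.27
ee_pos: [0.5287, 0.0493, 0.0169]
orientation: [[1.0, 0.002, 0.002], [0.002, -1.0, 0.0], [0.002, -0.0, -1.0]]
ft_force: [0.4, 0.9, 0.0]
grip_width: 0.748
t: 3.52
ee_pos: [0.5279, 0.0493, 0.016]
orientation: [[1.0, 0.002, 0.0], [0.002, -1.0, -0.0], [0.0, 0.0, -1.0]]
ft_force: [-0.3, 0.2, -0.3]
grip_width: 0.697
```

View pics/s4.png

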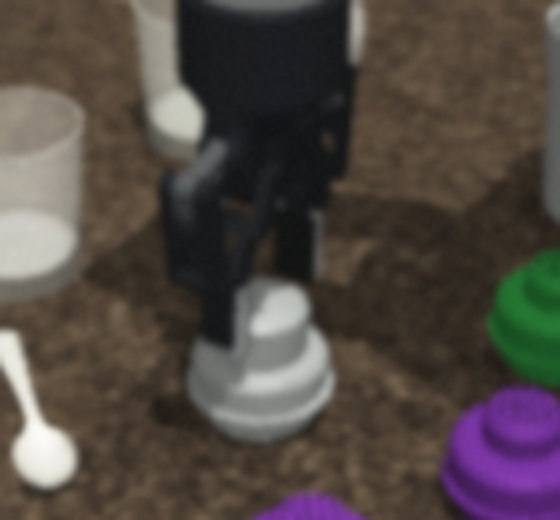

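The width went to 0.70 (59 mm) without contact, so the fingers are clear above the band and the camera was right. I'll work out the tip height from the picture.

Run:
```python
from h import *
s=np.load("pics/scene4.npz")
for z in(.045,.055,.065,.075):
  print(z,[np.round((proj(s,P)-[200,180])*4) for P in((.518,.0792,z),(.518,.0935,z),(.54,.0935,z),(.518,.0198,z),(.518,.005,z),(.54,.005,z))])
a=s["color"][255:275,245:265]; print(a[:,:,1])
b=s["color"][238:256,264:284]; print(b[:,:,1])
```

```text
0.045 [array([249., 371.]), array([233., 388.]), array([191., 373.]), array([311., 305.]), array([326., 290.]), array([286., 278.])]
0.055 [array([249., 353.]), array([233., 369.]), array([190., 355.]), array([311., 288.]), array([326., 273.]), array([286., 261.])]
0.065 [array([249., 334.]), array([233., 351.]), array([190., 337.]), array([312., 270.]), array([326., 255.]), array([286., 243.])]
0.075 [array([249., 316.]), array([233., 332.]), array([190., 318.]), array([312., 252.]), array([327., 238.]), array([286., 225.])]
[[ 43  40  39  38  35  29  23  24  24  23  25  23  32  56  91 109 108 101
  108 120]
 [ 48  45  42  39  37  28  27  26  24  23  22  26  33  58  93 111 112 105
  109 126]
 [ 49  49  45  42  38  31  26  23  25  24  25  24  35  59  92 112 114 108
  118 139]
 [ 50  50  47  45  43  33  26  23  23  23  24  27  35  64  99 116 117 117
  138 164]
 [ 44  45  44  44  41  32  26  24  24  22  23  27  38  68 102 119 120 130
  160 186]
 [ 38  39  41  39  36  30  23  24  24  26  22  27  39  69 104 121 124 142
  177 200]
 [ 38  35  36  34  31  27  26  21  21  23  25  27  37  70 
[... 1963 characters left out ...]
  85  78
   75  74]
 [ 52  51  50  42  38  32  30  26  24  24  22  20  25  31  53  74  77  70
   70  74]
 [ 71  73  70  66  60  57  49  43  35  33  28  24  24  31  49  65  66  64
   65  71]
 [ 91  94  93  92  89  85  80  74  72  64  49  38  30  32  43  52  52  52
   55  61]
 [104 106 109 114 115 116 117 119 120 109  84  63  46  41  41  44  44  46
   47  49]
 [107 113 123 138 145 152 158 161 162 153 133  98  69  50  45  45  44  44
   43  42]
 [110 118 138 162 171 177 182 184 184 177 163 135  93  61  47  45  45  47
   45  41]
 [113 128 154 178 186 190 191 191 189 189 180 158 116  72  50  45  44  46
   44  44]
 [120 141 170 187 194 195 192 193 191 191 186 171 134  86  52  41  43  44
   45  44]]
```

The tips are at roughly z 0.052–0.066, with the dark finger against grey steel making the edge hard to read. I'll calibrate by touch. At 59 mm wide the tips will meet the shoulder of the strainer at z of about 34 mm, so I descend gently and watch the force.

```bash
python3 -m crank '[[0,0,6,0,0,0,0.7],[0,0,6,0,0,0,0.7],[0,0,0,0,0,0,0.7]]'|grep -v ori
python3 -m crank '[[0,0,2,0,0,0,0.7],[0,0,0,0,0,0,0.7]]'|grep -v ori
python3 -m crank '[[0,0,2,0,0,0,0.7],[0,0,0,0,0,0,0.7]]'|grep -v ori
```

```text
t: 3.82
ee_pos: [0.5267, 0.0492, 0.0024]
ft_force: [-0.7, -0.1, 0.5]
grip_width: 0.701
t: 3.98
ee_pos: [0.5274, 0.0493, 0.0012]
ft_force: [-0.7, -0.2, -0.6]
grip_width: 0.702
t: 4.15
ee_pos: [0.5278, 0.0492, -0.0005]
ft_force: [-0.3, -0.1, 0.7]
grip_width: 0.7
```

```bash
for i in 1; do python3 -m crank '[[0,0,2,0,0,0,0.7],[0,0,0,0,0,0,0.7]]'|grep -E "ee|ft"
python3 -m crank '[[0,0,2,0,0,0,0.7],[0,0,0,0,0,0,0.7]]'|grep -E "ee|ft"
python3 -m crank '[[0,0,2,0,0,0,0.7],[0,0,0,0,0,0,0.7]]'|grep -E "ee|ft"; done
```

```text
ee_pos: [0.5279, 0.0492, -0.0024]
ft_force: [-0.2, -0.2, 0.1]
ee_pos: [0.5278, 0.0493, -0.0044]
ft_force: [-1.0, -0.6, 0.3]
ee_pos: [0.5282, 0.0493, -0.0057]
ft_force: [-0.5, -0.2, 5.7]
```

```bash
python3 -m crank '[[0,0,1,0,0,0,0.7],[0,0,0,0,0,0,0.7]]'
python3 - <<'E'
from h import *
from rig import manip
s=manip.snapshot("scene"); np.savez("pics/scene5.npz",**s); a=s["color"][180:310,200:340]; cv2.imwrite("pics/s5.png",cv2.resize(a,None,fx=4,fy=4,interpolation=cv2.INTER_CUBIC))
E
```

```text
t: 4.82
ee_pos: [0.5283, 0.0493, -0.006]
orientation: [[1.0, 0.002, 0.001], [0.002, -1.0, -0.0], [0.001, 0.0, -1.0]]
ft_force: [-1.2, -0.9, 10.3]
grip_width: 0.695
```

View pics/s5.png

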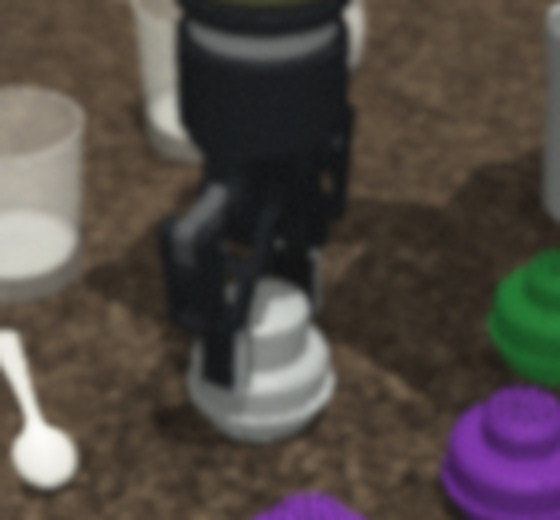

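The contact at a measured z of about -0.006 sits on the shoulder, with force rising 5.7 to 10.3 N. So the reported TCP runs about 35 mm below the real tips, and I'll use this touch as the reference. Next I open, go down about 13 mm from there and close on the band.

```bash
python3 -m crank '[[0,0,-4,0,0,0,1],[0,0,0,0,0,0,1],[0,0,0,0,0,0,1],[0,0,0,0,0,0,1]]'|grep -v ori
python3 -m crank '[[0,0,5,0,0,0,1],[0,0,6,0,0,0,1],[0,0,5,0,0,0,1],[0,0,0,0,0,0,1],[0,0,0,0,0,0,1]]'|grep -v ori
python3 -m crank '[[0,0,0,0,0,0,0.85],[0,0,0,0,0,0,0.8],[0,0,0,0,0,0,0.7],[0,0,0,0,0,0,0.6],[0,0,0,0,0,0,0.6]]'
```

```text
t: 5.2
ee_pos: [0.5279, 0.0492, -0.0033]
ft_force: [0.8, -0.7, 0.2]
grip_width: 1.003
t: 5.62
ee_pos: [0.5272, 0.0492, -0.02]
ft_force: [0.4, -0.2, 0.3]
grip_width: 1.002
t: 6.03
ee_pos: [0.5281, 0.0492, -0.0183]
orientation: [[1.0, 0.002, 0.001], [0.002, -1.0, 0.0], [0.001, 0.0, -1.0]]
ft_force: [-0.3, 0.3, 6.0]
grip_width: 0.716
```

A width of 0.716 fits the 64 mm band if the reading is linear in finger angle (which predicts 0.725), so it isn't the bead (0.81) or the cap (0.5). I'll squeeze, lift a little and look.

```bash
python3 -m crank '[[0,0,0,0,0,0,0],[0,0,0,0,0,0,0],[0,0,0,0,0,0,0]]'|grep -v ori
python3 -m crank '[[0,0,-4,0,0,0,0],[0,0,-8,0,0,0,0],[0,0,-8,0,0,0,0],[0,0,0,0,0,0,0],[0,0,0,0,0,0,0]]'
python3 - <<'E'
from h import *
from rig import manip
s=manip.snapshot("scene"); np.savez("pics/scene6.npz",**s); a=s["color"][170:300,200:340]; cv2.imwrite("pics/s6.png",cv2.resize(a,None,fx=4,fy=4,interpolation=cv2.INTER_CUBIC))
E
```

```text
t: 6.28
ee_pos: [0.5281, 0.0493, -0.0182]
ft_force: [-1.3, 0.2, 6.2]
grip_width: 0.719
t: 6.7
ee_pos: [0.5287, 0.0493, 0.0017]
orientation: [[1.0, 0.002, 0.002], [0.002, -1.0, 0.0], [0.002, -0.0, -1.0]]
ft_force: [0.3, 0.0, -2.7]
grip_width: 0.715
```

View pics/s6.png

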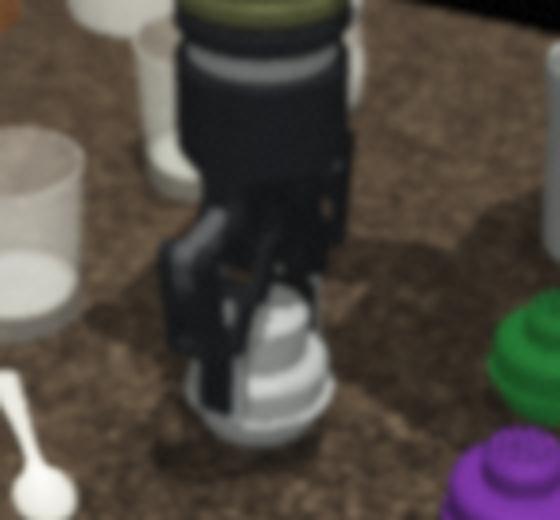

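Fz is -2.7 N, against 2.3 N for strainer plus cap. The picture shows both held above the worktop, with the bead at (260,425) and its shadow clear below. Next I lift and carry them above the tin, by about -73 mm in x and -252 mm in y.

```bash
python3 -m crank '[[0,0,-15,0,0,0,0],[0,0,-30,0,0,0,0],[0,0,-30,0,0,0,0],[0,0,-30,0,0,0,0],[0,0,-20,0,0,0,0]]'|grep -v ori
python3 -m crank '[[-4,12,0,0,0,0,0],[-8,28,0,0,0,0,0],[-8,28,0,0,0,0,0],[-8,28,0,0,0,0,0],[-8,28,0,0,0,0,0]]'|grep -v ori
python3 -m crank '[[-8,28,0,0,0,0,0],[-8,28,0,0,0,0,0],[-8,28,0,0,0,0,0],[-8,26,0,0,0,0,0],[-5,18,0,0,0,0,0]]'|grep -v ori
python3 -m crank '[[0,0,0,0,0,0,0],[0,0,0,0,0,0,0],[0,0,0,0,0,0,0]]'
python3 - <<'E'
from h import *
from rig import manip
print(manip.read_state()["ee_pos"])
s=manip.snapshot("scene"); np.savez("pics/scene7.npz",**s); a=s["color"][90:240,280:430]; cv2.imwrite("pics/s7.png",cv2.resize(a,None,fx=4,fy=4,interpolation=cv2.INTER_CUBIC))
t=manip.snapshot("top"); np.savez("pics/top7.npz",**t)
E
```

```text
t: 7.17
ee_pos: [0.5287, 0.0493, 0.1281]
ft_force: [0.5, -0.5, -1.3]
grip_width: 0.713
t: 7.58
ee_pos: [0.49, -0.076, 0.1243]
ft_force: [0.6, -0.3, -2.2]
grip_width: 0.718
t: 8.0
ee_pos: [0.4528, -0.205, 0.1242]
ft_force: [0.1, 0.4, -2.7]
grip_width: 0.716
t: 8.25
ee_pos: [0.4542, -0.2023, 0.1247]
orientation: [[1.0, 0.001, -0.002], [0.001, -1.0, 0.002], [-0.002, -0.002, -1.0]]
ft_force: [0.4, 0.4, -2.2]
grip_width: 0.716
[ 0.45420369 -0.20226151  0.1246932 ]
```

View pics/s7.png

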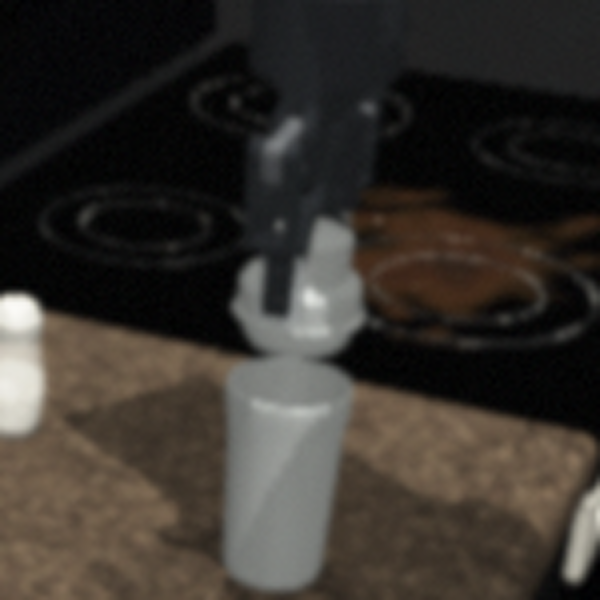

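The strainer with its cap hangs just above the tin, both upright. The bead's extremes are at crop (232,303) and (368,300), and the tin's rim at (227,384) and (352,384). I'll compute the sideways offset numerically and look for the bead's arc in the top view.

Run:
```python
from h import *
S=np.load("pics/scene7.npz");T=np.load("pics/top7.npz")
bz=.1605
print("bead expected over tin: scene",proj(S,(.456,-.203,bz)),"held nominal",proj(S,(.4558,-.2025,bz)),"measured (355,165.5)")
for P,n in(((.456,-.203),"tin"),):
    for z,r in((.116,.034),(bz,.0345)):
        c=[proj(S,(P[0]+r*np.cos(a),P[1]+r*np.sin(a),z)) for a in np.linspace(0,6.28,90)]; c=np.array(c); print(z,c.min(0),c.max(0))
g=S["color"][...,1].astype(int)
print("rows of bead"); 
for r in(163,165,167): print(r,g[r,332:346],g[r,366:380])
print("rim rows")
for r in(186,188,190): print(r,g[r,330:342],g[r,362:374])
c=T["color"]; p=proj(T,(.456,-.203,bz)); print("top expected",p)
d=cv2.absdiff(c,np.load("pics/top0.npz")["color"]).sum(2)
x,y=np.round(p).astype(int); 
h=cv2.cvtColor(c,cv2.COLOR_BGR2HSV)
for r in range(y-24,y+34,3): print(r," ".join("%3d/%-3d"%(h[r,q,2],h[r,q,1]) for q in range(x-26,x+30,3)))
```

```text
bead expected over tin: scene [354.45103373 166.57589978] held nominal [354.45946427 166.67708905] measured (355,165.5)
0.116 [336.68480314 178.92799981] [368.50904422 192.7063274 ]
0.1605 [338.01249437 160.22412999] [371.02196203 173.332204  ]
rows of bead
163 [  2   6   7   6   4  14  37  72  97 113 120 126 116  88] [139 138 132 117  85  53  42  47  53  54  50  44  39  33]
165 [  6   4   7   8  12  39  78 103 113 114 118 120 111  81] [130 128 123 107  78  44  27  27  34  38  47  46  42  37]
167 [  4   5   6   6  14  44  83 112 122 121 119 121 115  86] [127 124 121 111  92  58  27  16  19  25  29  33  39  40]
rim rows
186 [ 58  59  58  63  70  82  99 118 125 125 125 124] [125 122 120 119 118 109  96  80  73  67  58  47]
188 [ 56  55  55  52  57  68  87 109 121 127 130 127] [124 122 119 120 123 123 115 104  98  97  92  90]
190 [ 56  55  53  54  55  64  83 103 114 118 122 128] [131 129 129 131 125 115 104  93  91  91  92  90]
top expected [330.0465615  235.29794501]
211 108/71  120/70  132/66  119/58  115/60  133/69  114/69   78/69  102/73  127/70  128/68  130/71  133/69  135/68  137/
[... 2298 characters left out ...]
0/74   74/76   85/72   92/72  104/69   91/67   85/72   84/73   82/72   64/68 
259  86/65   82/72   98/70   87/64   80/73   67/69   72/67   73/66   74/72   83/71   74/72   83/71   78/72   88/67   81/72   85/72   87/73   87/73   89/74 
262  95/70   93/71   60/77  104/71   82/68   59/69   77/76   80/67   91/70   82/72  112/66   76/70   91/70   85/72   83/71   76/74   87/70   73/73   98/68 
265  85/72   91/64   86/71   80/67   55/70   72/67   76/67   90/74   88/72  108/68   84/70   93/71   75/71   77/70   88/70  101/68  108/66   77/73   80/67 
268  73/73   81/72  109/66   61/63   73/63   65/67   81/72   79/74   90/74   89/72   97/68   81/69   99/70   94/68   75/71   86/71   85/69   66/66   93/69
```

The scene view shows the bead centred over the tin to within 0.3 mm sideways. From the readings, the carry was about 1 mm too far in -x and 1 mm short in -y. I'll trim that and go down in steps, watching the force.

```bash
python3 -m crank '[[1,0.6,8,0,0,0,0],[0,0,10,0,0,0,0],[0,0,5,0,0,0,0],[0,0,0,0,0,0,0],[0,0,0,0,0,0,0]]'|grep -v ori
python3 -m crank '[[0,0,3,0,0,0,0],[0,0,3,0,0,0,0],[0,0,0,0,0,0,0]]'|grep -E "ee|ft"
python3 -m crank '[[0,0,3,0,0,0,0],[0,0,3,0,0,0,0],[0,0,0,0,0,0,0]]'|grep -E "ee|ft"
```

```text
t: 8.77
ee_pos: [0.4558, -0.2028, 0.1019]
ft_force: [-0.2, 0.2, -1.5]
grip_width: 0.716
ee_pos: [0.4561, -0.2033, 0.0964]
ft_force: [0.5, 0.2, -2.6]
ee_pos: [0.456, -0.2033, 0.0903]
ft_force: [-0.3, -0.1, -1.7]
```

```bash
python3 -m crank '[[0,0,3,0,0,0,0],[0,0,3,0,0,0,0],[0,0,0,0,0,0,0]]'|grep -E "ee|ft"
python3 -m crank '[[0,0,1.5,0,0,0,0],[0,0,0,0,0,0,0]]'|grep -E "ee|ft"
python3 -m crank '[[0,0,1.5,0,0,0,0],[0,0,0,0,0,0,0]]'|grep -E "ee|ft|grip"
```

```text
ee_pos: [0.4559, -0.2033, 0.0842]
ft_force: [-0.0, -0.5, -2.3]
ee_pos: [0.4562, -0.2034, 0.083]
ft_force: [0.5, -0.3, -1.6]
ee_pos: [0.4565, -0.2035, 0.0818]
ft_force: [0.6, -0.5, -2.4]
grip_width: 0.716
```

```bash
python3 -m crank '[[0,0,1,0,0,0,0],[0,0,0,0,0,0,0]]'|grep -E "ee|ft"
python3 -m crank '[[0,0,1,0,0,0,0],[0,0,0,0,0,0,0]]'|grep -E "ee|ft|grip"
```

```text
ee_pos: [0.4567, -0.2036, 0.0818]
ft_force: [-1.7, 0.3, 5.7]
ee_pos: [0.4572, -0.2036, 0.0817]
ft_force: [-2.9, 2.4, 12.7]
grip_width: 0.718
```

The strainer stopped at TCP z 0.0817, against a predicted seat of 0.0816, with force rising from -2.4 to +12.7 N, so it's on the rim. I give one more slight push, relax, open, rise about 28 mm to cap height and look again.

```bash
python3 -m crank '[[0,0,0.7,0,0,0,0],[0,0,0,0,0,0,0],[0,0,0,0,0,0,0]]'|grep -E "ee|ft"
python3 -m crank '[[0,0,-2.2,0,0,0,0],[0,0,0,0,0,0,0],[0,0,0,0,0,0,0]]'|grep -E "ee|ft"
python3 -m crank '[[0,0,0,0,0,0,0.85],[0,0,0,0,0,0,1],[0,0,0,0,0,0,1],[0,0,0,0,0,0,1],[0,0,0,0,0,0,1]]'|grep -E "ee|ft|grip"
python3 -m crank '[[0,0,-6,0,0,0,1],[0,0,-10,0,0,0,1],[0,0,-10,0,0,0,1],[0,0,0,0,0,0,1],[0,0,0,0,0,0,1]]'
python3 - <<'E'
from h import *
from rig import manip
s=manip.snapshot("scene"); np.savez("pics/scene8.npz",**s)
print("predict bead c",proj(s,(.456,-.203,.1175)),"cap top",proj(s,(.456,-.203,.164)))
for z,r in((.1175,.0345),(.0,.0255)):
    c=np.array([proj(s,(.456+r*np.cos(a),-.203+r*np.sin(a),z)) for a in np.linspace(0,6.28,90)]); print(z,c.min(0),c.max(0))
o=np.load("pics/scene7.npz")["color"]
print("tin foot unchanged?",np.abs(s["color"][205:240,330:372].astype(int)-o[205:240,330:372]).mean())
g=s["color"][...,1].astype(int)
for r in range(176,200,2): print(r,g[r,330:374:2])
E
```

```text
ee_pos: [0.4574, -0.2037, 0.0817]
ft_force: [-2.8, 2.0, 17.1]
ee_pos: [0.4568, -0.2036, 0.0818]
ft_force: [-0.2, 1.2, 5.1]
ee_pos: [0.4563, -0.2034, 0.0811]
ft_force: [0.2, -0.1, 0.3]
grip_width: 1.0
t: 11.52
ee_pos: [0.4571, -0.2039, 0.1083]
orientation: [[1.0, 0.002, 0.002], [0.002, -1.0, -0.001], [0.002, 0.001, -1.0]]
ft_force: [-0.6, 0.4, 0.8]
grip_width: 1.001
predict bead c [352.59976077 184.98413347] cap top [354.60513881 165.04354759]
0.1175 [336.50403609 178.21782669] [368.82021466 192.17110527]
0.0 [336.64252744 225.89111293] [359.22868139 237.62861481]
tin foot unchanged? 2.5793650793650795
176 [ 38  32  22  22  90 134 136 128 121 132 152 157 163 159 138 128 121 114
  59   9   5   7]
178 [ 83  84  67  62 113 137 145 143 130 144 159 161 165 160 139 127 127 132
 106  27   5   7]
180 [ 95  95  96  99 114 131 147 155 155 196 207 198 189 183 151 138 139 140
 117  40   7   8]
182 [ 83  85  96 114 115 121 133 138 148 210 233 232 232 230 209 162 141 136
 111  36   7   7]
184 [ 71  77  90 119 121 118 123 128 133 177 208 215 218 212 193 145 132 126
 111  50  18  13]
186 [ 60  63  80 111 129 123 124 125 131 149 166 173 168 154 140 131 127 124
 125  99  74  57]
188 [ 56  55  59  89 120 130 129 128 132 154 161 162 149 135 132 131 131 133
 136 115  99  93]
190 [ 55  52  57  84 114 121 128 132 149 177 179 168 143 135 135 137 144 142
 129 103  93  92]
192 [ 58  60  60  82 111 119 123 127 137 157 163 147 140 137 136 134 133 129
 116  93  83  90]
194 [ 54  60  56  75 112 118 123 126 136 140 139 132 134 132 131 130 126 123
 112  87  80  86]
196 [ 54  59  60  76 111 118 121 129 142 137 131 129 132 130 128 127 124 122
 101  77  78  82]
198 [ 54  59  62  75 109 118 123 133 141 132 130 130 131 130 128 127 125 120
 103  90  88  86]
```

The strainer sits at the expected pixels and the tin's foot is unchanged. The gripper is at cap height, so I close on the cap; the width should read about 0.5.

```bash
python3 -m crank '[[0,0,0,0,0,0,0.85],[0,0,0,0,0,0,0.7],[0,0,0,0,0,0,0.6],[0,0,0,0,0,0,0.55],[0,0,0,0,0,0,0.5]]'|grep -E "ee|ft|grip"
python3 -m crank '[[0,0,0,0,0,0,0.4],[0,0,0,0,0,0,0],[0,0,0,0,0,0,0],[0,0,0,0,0,0,0]]'|grep -E "ee|ft|grip"
```

```text
ee_pos: [0.4565, -0.2036, 0.1074]
ft_force: [0.5, 0.4, -0.5]
grip_width: 0.51
ee_pos: [0.4566, -0.2036, 0.1076]
ft_force: [-0.6, 0.2, 3.5]
grip_width: 0.498
```

The width is 0.498, so the cap is gripped. I lift it straight up, slowly until it clears the neck, and then to 10 cm.

```bash
python3 -m crank '[[0,0,-2,0,0,0,0],[0,0,-3,0,0,0,0],[0,0,-4,0,0,0,0],[0,0,-4,0,0,0,0],[0,0,-5,0,0,0,0]]'|grep -E "ee|ft|grip"
python3 -m crank '[[0,0,-5,0,0,0,0],[0,0,-12,0,0,0,0],[0,0,-20,0,0,0,0],[0,0,-20,0,0,0,0],[0,0,-15,0,0,0,0]]'|grep -E "ee|ft|grip"
python3 -m crank '[[0,0,-8,0,0,0,0],[0,0,-2,0,0,0,0],[0,0,0,0,0,0,0],[0,0,0,0,0,0,0],[0,0,0,0,0,0,0]]'
python3 - <<'E'
from h import *
from rig import manip
s=manip.snapshot("scene"); np.savez("pics/scene9.npz",**s); t=manip.snapshot("top"); np.savez("pics/top9.npz",**t)
a=cv2.resize(s["color"][90:245,285:425],None,fx=3.8,fy=3.8,interpolation=cv2.INTER_CUBIC)
for z in(.117,.238): print(z,(proj(s,(.456,-.203,z))-[285,90])*3.8)
cv2.imwrite("pics/s9.png",a)
E
```

```text
ee_pos: [0.4561, -0.2033, 0.1254]
ft_force: [-0.1, -0.5, -1.4]
grip_width: 0.494
ee_pos: [0.4568, -0.2037, 0.1992]
ft_force: [-0.4, -0.3, -0.8]
grip_width: 0.491
t: 13.57
ee_pos: [0.4555, -0.203, 0.2062]
orientation: [[1.0, 0.002, -0.002], [0.002, -1.0, 0.001], [-0.002, -0.001, -1.0]]
ft_force: [-1.3, -0.0, -0.8]
grip_width: 0.497
0.117 [256.79898837 361.73621133]
0.238 [277.36667719 157.22027556]
```

View pics/s9.png

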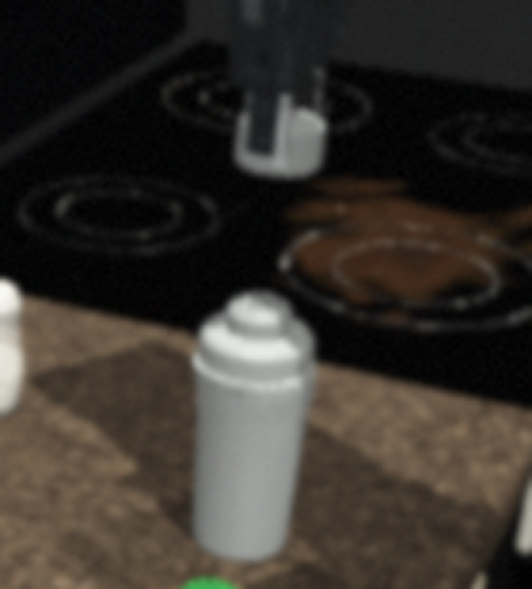

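The cap is held upright with its lower rim at crop (280,165). The strainer sits level in the standing tin with its bead on the rim at (255,365), and nothing touches the cap. The lift is 98.6 mm, so I'm handing it in.

Run:
```python
from rig import manip
s=manip.read_state(); print(s["t"],s["ee_pos"],s["ft_force"],s["grip_width"]); print(manip.job_done())
```

```text
13.6667 [ 0.45566875 -0.20311494  0.20625282] [ 0.11806493 -0.02294687 -0.98861405] 0.4930160542572287
the job is handed in; nothing more can be done
None
```

The shaker is closed and the cap is off: the strainer top is home in the tin, and the gripper holds the cap about 99 mm above its seat. I handed the job in at 13.7 s.

- **Pick and press:** I took the steel strainer with its cap on, by the band, and lowered it into the tin. It stopped at TCP z 0.0817 (0.0816 expected), and I pressed it to a measured 17 N.
- **Cap:** I then released the strainer, gripped the cap alone and lifted it straight up.
- **Last checks:** In the last picture the tin is standing, the bead is level on the rim and the cap is upright and clear. The final force of -1.0 N fits the cap's 0.7 N weight within noise. I compared the tin's foot numerically before and after the release, and it had not moved.
- **Disagreements:** The real fingertips sat about 35–40 mm higher than the reported TCP implied. The camera showed this and a light touch of about 10 N on the strainer's shoulder confirmed it, so I set the heights from that touch. The grip reading also isn't linear in mm: the band read 0.716 and the cap 0.498.
- **Not checked:** I took a last top view but didn't examine it. I didn't measure the glasses, spoon and salt shaker at the end, though the arm's path stayed away from them.

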